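# Clamp a wound coil with the cam lever

### The arm

A 6-joint arm with a two-finger parallel gripper is mounted at the origin on the work surface. World frame = base frame: x ahead of the robot, y to its left, z up, the work surface at z = 0. Lengths are in m, angles in rad, forces in N, time in s.
With the tool pointing down it reaches from about 0.35 to 0.925 m from the base axis. Payload 6.4 kg.
Tool frame: the origin (TCP) lies at the very end of the fingers, on their centre line; the grasp point (between the pads) lies r.tcp_to_grasp behind it (r.tcp_to_grasp is the distance from the TCP to the grasp point, in m); z points along the fingers, y is the direction in which the jaws open and shut (so a half turn about z gives the same grasp; the last joint's range is limited). The gripper opens to 94 mm and grips with 3 to 60 N. Pads are 16 mm wide; open, the fingers measure 119 mm over their backs; the gripper's body (75 mm by 177 mm) begins 78 mm behind the grasp point.
Start: joints at [0.983, 0.245, 1.558, -0, 1.339, -0.174], TCP at [0.261, 0.595, 0.205] pointing down, gripper open.
Joint ranges: [-3.13, 3.13], [-1.02, 2.26], [0.13, 2.54], [-0.95, 4.09], [0.21, 2.88], [-2.74, 2.74]. Speed limits (rad/s): [2.57, 2.57, 3.14, 3.14, 3.14, 3.14].

### API

Orientations are given as a rotation vector (axis times angle).
In Python, from station import r gives the robot as it stands.
- The arm moves only by the tool apply_moves, never from a script. Its argument "steps" is a list that holds one entry, the list of rows, each a list of 7 numbers: the shift along the world's x, y, z in mm, then the turn, a rotation vector about the world's x, y, z in degrees, then the gripper's target within -1 to 1 (shut at 1, half-way at 0, fully open at -1). In form: [[[x, y, z, rx, ry, rz, jaw], ...]]. A call has 1 to 10 rows; each row shifts and turns the pose as measured when the row begins; what a row does not reach is not made up. A row lasts 1/8 s, in which the tool goes at most 62.5 mm and 10.7 degrees, less where a joint would pass 70% of its speed; a pose out of reach is approached as far as the arm can. A call is refused whole if a number of a shift passes 62.5 or a number of a turn 10.7, either way. A call with a gripper value outside its range is refused whole. The fingers move at their own pace and stop on an object; the grip force is fixed at half the most. Time passes only in rows, so rows that do not move let the fingers close. It gives the time, the measured TCP pose, the force and the opening at its end, in the units of the state.
- r.state(): the state, without advancing time (a new reading comes with each control period).
- r.grab_frame(name): name is "side" or "top" or "wrist"; returns a dict with "image" (480x640x3 uint8, red, green, blue), "K" (3x3 intrinsics, pixels), "extrinsics" (4x4, takes a point from world to camera coordinates); the wrist camera has in their place "hand_eye" (4x4, takes a point from camera to tool coordinates, whose origin is the TCP and whose axes are the flange's). Camera axes: x right, y down, z forward; pixel columns grow to the right and rows downward; lengths in m; the calibration is good to about 2 mm. A picture is of the moment at which its call begins: read the wrist's pose just before it. There is no depth.
- r.sign_off(): hands the job in, once; it reports no verdict.
The state is a dict: "time": time; "joint_positions": joint angles; "dq": joint speeds; "tau": joint torques, N m; "tool_pos": TCP position; "eef_rot": TCP orientation; "wrist_force": force on the tool from outside, world axes, zero at the start; "moment": the same for the moment, N m; "gripper_width": finger opening in m.
Only numpy, scipy, OpenCV 4.12 (cv2) and the standard library are available. Lean on these libraries where they do the work, as an engineer would, in place of code of your own. Each camera call takes 0.05 s, during which the arm holds its last target.

### The job

Lift the wound coil off its upright spindle, set it down (do not drop it) standing upright on the cross marked on the clamp's floor, and let go of it. Then turn the clamp's cam lever clockwise just far enough to grip the coil snugly: stop when the sprung pad behind the coil has just begun to give way, for driving the pad further in crushes the coil. Leave the lever there and do not disturb the cup, the screwdriver or the socket.

Things in the scene. Friction and masses are not known exactly. Their poses are not given: they have to be found in the camera images.
- coil: Loose wound coil (copper winding, black end flanges), a ring 44 mm in diameter, 40 mm tall, with an 18 mm bore, about 0.2 kg; stands with its axis (z) upright on the spindle's foot, its bore over the spindle. Origin: centre of its underside.
- spindle: Fixed steel spindle: a post 12 mm in diameter that rises 55 mm from a square foot 80 x 80 mm, 10 mm high; post top 65 mm above the table. Origin: centre of the foot's underside.
- clamp: Fixed cam clamp on a steel plate 94 x 225 x 12 mm (x, y, z). The cam drives an aluminium jaw (50 mm wide, top 48 mm above the table) along the clamp's own +y; the jaw pushes the coil against the sprung pad. Origin: underside of the plate, below the marked cross. Jaw face with the lever at 0: y = -29 mm. The bay's +x and -x sides are open, so fingers can straddle the coil along x.
- bay (a point): Centre of the cross scribed on the bay floor where the coil is to be set, on the top of the base plate, 12 mm above the table. Axes as the clamp's. Around it there is at least 4 mm free between a centred coil and the pad and 6 mm between coil and jaw.
- stop: Fixed bracket at the clamp's +y end (y = 84 to 102 mm, top 56 mm above the table); origin and axes as the clamp's. On an anvil screwed in or out by an unreported amount it carries the black sprung pad, 50 mm wide, 34 mm tall; pad face at y = 26 to 41 mm, so 11 to 26 mm of gap is to be taken up. The pad starts to give at about 24 N, then 1 mm per further 4 N; 8 mm travel.
- pivot (a point): Vertical axis of the cam lever, at the height of the lever's middle (53 mm above the table); 67 mm from the cross towards the clamp's -y.
- grip (a point): Point on the lever's black grip, 105 mm from the pivot, mid height (53 mm above the table). The grip is a bar 16 mm wide, 20 mm tall, from 68 to 138 mm from the pivot; free space beneath it down to the base plate or table. The lever turns in a level plane.
- lever (a joint): Cam lever angle (rad): 0 fully back, grows clockwise seen from above, ends at 2.6. At angle a it points 30 degrees + a clockwise from the clamp's +x. The jaw advances 14 mm per rad. Friction holds it where it is left; keeping it moving takes about 6 N at the grip, and about 9 N once the pad gives (at a standstill the push relaxes to roughly half).
- cup: Bystander: paper cup, 80 mm across, 95 mm tall, beyond the clamp. Origin: centre of the underside.
- screwdriver: Bystander: screwdriver lying on the table to the right of the clamp's lever, pointing away from the robot. Origin near its middle.
- socket: Bystander: dark steel impact socket, 38 mm across, 60 mm tall, standing beyond the clamp. Origin: centre of the underside.

How it is judged:
On the way, in this order (a step that is already met when the one before it is completed fails the run):
1. the coil is lifted clear of the spindle's top (z of coil in the frame of spindle above 0.066 m), for 0.05 s.
2. the coil stands upright on the bay floor, at the cross, let go and not yet clamped (x of coil in the frame of bay between -0.013 and 0.013 m and y of coil in the frame of bay between -0.012 and 0.02 m and z of coil in the frame of bay below 0.003 m and angle between coil's own z axis and vertical below 0.1 rad and contact force between the fingers and coil below 0.2 N and contact force between stop and coil below 5 N), for 0.2 s.
At the end, for the whole second after the job is handed in: The coil stands upright (within 0.1 rad) on the bay floor, within 16 mm of the cross sideways and -2 to 26 mm from it towards the pad, gripped against the pad with 18 to 38 N (the pad gives from 24 N, so by at most 3.5 mm); lever and coil at rest (contact force between stop and coil between 18 and 38 N and x of coil in the frame of bay between -0.016 and 0.016 m and y of coil in the frame of bay between -0.002 and 0.026 m and z of coil in the frame of bay below 0.003 m and angle between coil's own z axis and vertical below 0.1 rad and linear speed of coil below 0.01 m/s and velocity of joint lever between -0.05 and 0.05 rad/s); the robot touches nothing.
It fails at once if the coil is crushed: pressed against the pad with more than 48 N (pad driven in 6 mm) (contact force between stop and coil above 48 N).
It fails at once if the coil is dropped (falls freely faster than 0.55 m/s, a drop of over 15 mm) (contact force between the fingers and coil below 0.05 N and linear speed of coil above 0.55 m/s).
It fails at once if the cup, screwdriver or socket is moved by more than 20 mm (distance of any of cup, screwdriver, socket from where it was at the start of the episode above 0.02 m).
It also fails if it takes over 72 s, if anything falls off the work surface, if the arm or the gripper's body presses on something with over 40 N, if the wrist force passes 120 N, or if a joint passes its speed limit or range.

## Working session

There is one attempt and no reset: what is moved stays moved. The work goes in short steps, Python scripts to look and compute and a tool call to move; the robot and the scene stay as the last step left them, time stands still between calls to the robot, and variables do not carry over. Pictures are saved under pics/ and viewed, and the job is handed in when it is done.

Besides the shell and the picture viewer there is one more tool, called after "Call:" by a JSON object that holds its "api" and its "payload". apply_moves: Moves the arm, as the interface text tells. Its arguments: {"type":"object","properties":{"steps":{"type":"array","items":{"type":"array","items":{"type":"array","items":{"type":"number"}}}}},"required":["steps"]}

```bash
ls; mkdir -p pics
python3 - <<'E'
from station import r
import cv2,numpy as np
s=r.state();print(s, r.tcp_to_grasp)
for n in("side","top","wrist"):
    f=r.grab_frame(n);cv2.imwrite(f"pics/{n}0.png",f["image"][:,:,::-1]);
    np.savez(f"pics/{n}0.npz",**f)
    print(n,{k:np.round(v,4).tolist() for k,v in f.items() if k!="image"})
E
```

```text
pics
{'time': 0.0, 'joint_positions': array([ 9.82899885e-01,  2.45796086e-01,  1.55902699e+00, -1.34783290e-05,
        1.33869287e+00, -1.74095315e-01]), 'dq': array([-7.00154909e-04, -1.20374914e-03,  1.02996436e-03, -5.66686632e-04,
       -7.17075718e-04,  8.05992208e-05]), 'tau': array([ 1.73482324e-03, -4.15837955e+01, -3.14605272e+01,  6.85620820e-02,
        3.32503638e-02, -1.37029874e-04]), 'tool_pos': array([0.2610118 , 0.59462601, 0.2043499 ]), 'eef_rot': array([-6.45220252e-01, -3.07390156e+00,  2.81149408e-03]), 'wrist_force': array([0.24531711, 0.71150786, 0.39077832]), 'moment': array([-0.02665445,  0.02852549, -0.04473545]), 'gripper_width': 0.09402717042948086} 0.0188
side {'K': [[615.8461, 0.0, 317.9854], [0.0, 615.8461, 230.6303], [0.0, 0.0, 1.0]], 'extrinsics': [[0.9981, -0.0567, 0.0255, -0.6234], [-0.0074, -0.5163, -0.8563, 0.0514], [0.0617, 0.8545, -0.5158, 1.2096], [0.0, 0.0, 0.0, 1.0]]}
top {'K': [[581.7897, 0.0, 322.6928], [0.0, 581.7897, 241.9035], [0.0, 0.0, 1.0]], 'extrinsics': [[0.0084, -1.0, 0.0018, -0.0335], [-0.9754, -0.0086, -0.2201, 0.6229], [0.2201, 0.0001, -0.9755, 1.1737], [0.0, 0.0, 0.0, 1.0]]}
wrist {'K': [[346.6529, 0.0, 315.1084], [0.0, 346.6529, 240.774], [0.0, 0.0, 1.0]], 'hand_eye': [[-0.0004, -0.9633, -0.2685, 0.077], [1.0, -0.0002, -0.0007, 0.0004], [0.0006, -0.2685, 0.9633, -0.1798], [0.0, 0.0, 0.0, 1.0]]}
```

View pics/top0.png

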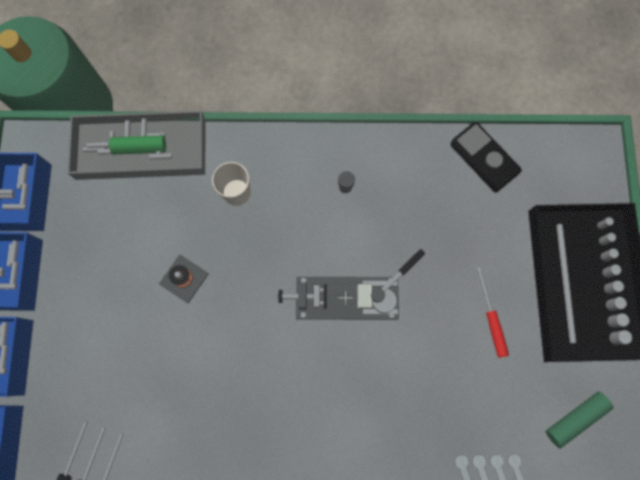

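View pics/side0.png

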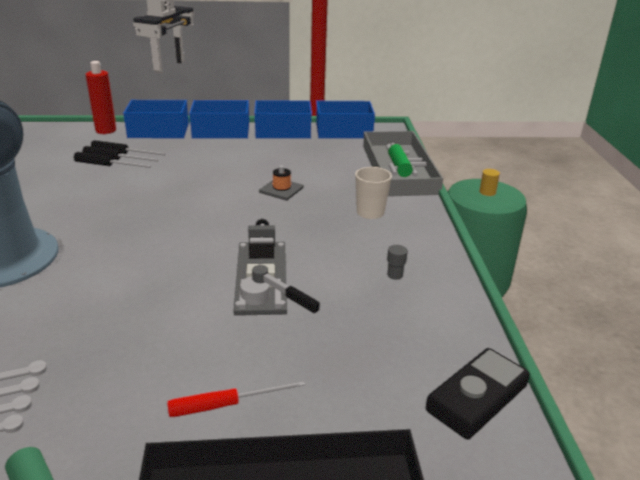

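View pics/wrist0.png

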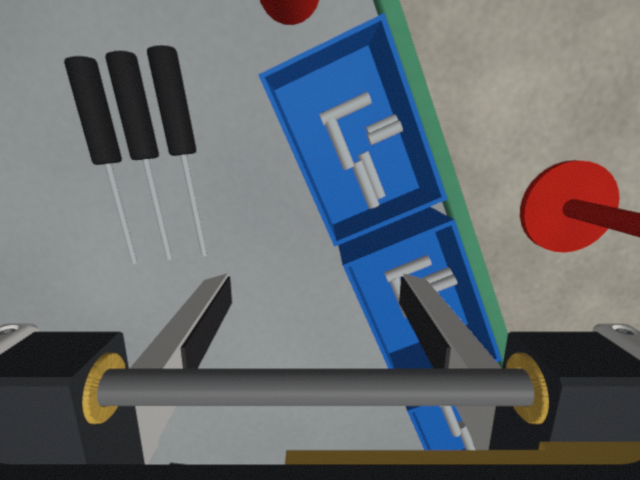

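The top view shows the coil at about (180,275), the cross at (345,297) and the lever grip at about (412,262). The clamp's +y points along world +y (left in the image). I'll zoom in on these.

```bash
cat > h.py <<'E'
import numpy as np,cv2
from scipy.spatial.transform import Rotation as R
def load(n):
    return dict(np.load(f"pics/{n}.npz"))
def cast(f,uv,z,E=None):
    E=f["extrinsics"] if E is None else E
    d=np.linalg.inv(f["K"])@[uv[0],uv[1],1.]
    Rm,t=E[:3,:3],E[:3,3]
    c=-Rm.T@t; w=Rm.T@d
    return c+w*(z-c[2])/w[2]
def wristE(f,s):
    T=np.eye(4);T[:3,:3]=R.from_rotvec(s["eef_rot"]).as_matrix();T[:3,3]=s["tool_pos"]
    return np.linalg.inv(T@f["hand_eye"])
def proj(f,p,E=None):
    E=f["extrinsics"] if E is None else E
    q=f["K"]@(E[:3,:3]@np.array(p)+E[:3,3]); return q[:2]/q[2]
E
python3 - <<'E'
from h import *
f=load("top0");im=f["image"][:,:,::-1]
a=cv2.resize(im[240:320,140:240],None,fx=6,fy=6,interpolation=cv2.INTER_CUBIC)
b=cv2.resize(im[235:335,270:440],None,fx=4.7,fy=4.7,interpolation=cv2.INTER_CUBIC)
cv2.imwrite("pics/a.png",a);cv2.imwrite("pics/b.png",b)
print("cross",cast(f,(345,297.5),.012),"coil top",cast(f,(179,271),.05))
E
```

```text
cross [ 0.51173541 -0.07801048  0.012     ] coil top [0.56086506 0.27969666 0.05      ]
```

View pics/a.png

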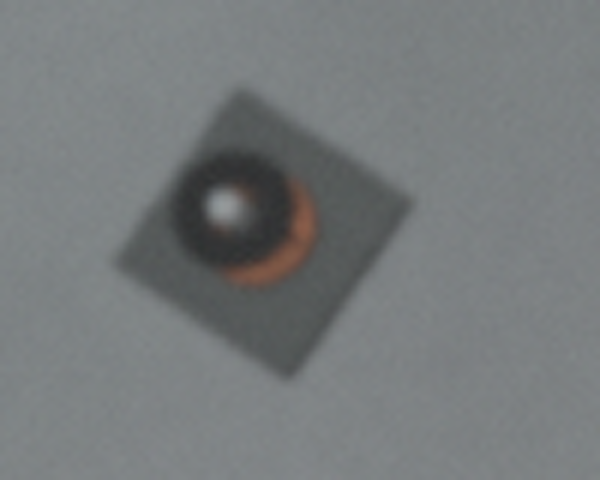

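View pics/b.png

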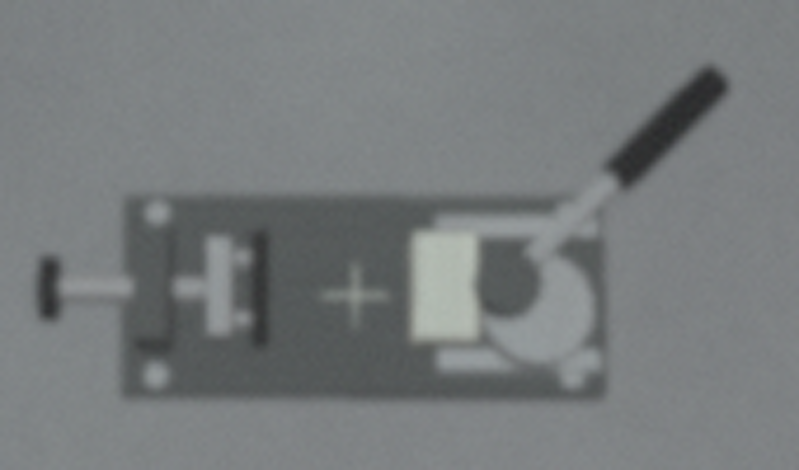

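Run:
```python
from h import *
f=load("top0")
A=lambda x,y,z:cast(f,(140+(x+.5)/6-.5,240+(y+.5)/6-.5),z).round(4)
B=lambda x,y,z:cast(f,(270+(x+.5)/4.7-.5,235+(y+.5)/4.7-.5),z).round(4)
print("foot",A(264.5,233,.01),"coil",A(234,210,.05),"post",A(226,206,.065))
c=[B(125,197,.012),B(607,200,.012),B(607,400,.012),B(125,398,.012)]
print(c, np.linalg.norm(c[0]-c[1]),np.linalg.norm(c[1]-c[2]))
print("cross",B(355,295,.012),"grip end",B(722,76,.063),"grip in",B(618,178,.063))
print("pad face top",B(267,232,.046),B(267,345,.046),"jaw face",B(411,233,.048),B(411,340,.048))
```

```text
foot [0.5512 0.2783 0.01  ] coil [0.5531 0.2801 0.05  ] post [0.552  0.2793 0.065 ]
[array([0.5573, 0.0297, 0.012 ]), array([ 0.5578, -0.1967,  0.012 ]), array([ 0.4643, -0.1948,  0.012 ]), array([0.4633, 0.028 , 0.012 ])] 0.22640055211946813 0.09351930282032685
cross [ 0.512  -0.0783  0.012 ] grip end [ 0.6071 -0.2435  0.063 ] grip in [ 0.5596 -0.1951  0.063 ]
pad face top [ 0.5362 -0.0368  0.046 ] [ 0.4847 -0.0372  0.046 ] jaw face [ 0.536  -0.1024  0.048 ] [ 0.4872 -0.1022  0.048 ]
```

Call:
{"api": "apply_moves", "payload": {"steps": [[[40,-45,0,0,0,-9.4,-1],[40,-45,0,0,0,-9.4,-1],[40,-45,0,0,0,-9.4,-1],[40,-45,0,0,0,-9.4,-1],[40,-45,0,0,0,-9.4,-1],[40,-45,0,0,0,-9.4,-1],[40,-45,0,0,0,-9.4,-1],[0,0,0,0,0,0,-1]]]}}

```text
time: 1.15
tool_pos: [0.546, 0.2685, 0.2022]
eef_rot: [-2.249, -2.19, 0.004]
wrist_force: [-0.2, 0.3, 0.4]
gripper_width: 0.0942
```

```bash
cat > look.py <<'E'
import sys
from station import r
from h import *
s=r.state(); n=sys.argv[1]; cam=sys.argv[2] if len(sys.argv)>2 else "wrist"
f=r.grab_frame(cam)
cv2.imwrite(f"pics/{n}.png",f["image"][:,:,::-1])
d=dict(f)
if cam=="wrist": d["extrinsics"]=wristE(f,s)
np.savez(f"pics/{n}.npz",**d)
M=R.from_rotvec(s["eef_rot"]).as_matrix()
print(s["time"],s["tool_pos"].round(4),"tilt z",M[:,2].round(4),"y yaw",np.degrees(np.arctan2(M[1,1],M[0,1])).round(2),s["wrist_force"].round(2),s["gripper_width"].round(4),s["joint_positions"].round(2))
E
python3 look.py w1
```

```text
Traceback (most recent call last):
  File "look.py", line 11, in <module>
    print(s["time"],s["tool_pos"].round(4),"tilt z",M[:,2].round(4),"y yaw",np.degrees(np.arctan2(M[1,1],M[0,1])).round(2),s["wrist_force"].round(2),s["gripper_width"].round(4),s["joint_positions"].round(2))
                                                                                                                                                     ^^^^^^^^^^^^^^^^^^^^^^^^
AttributeError: 'float' object has no attribute 'round'
```

View pics/w1.png

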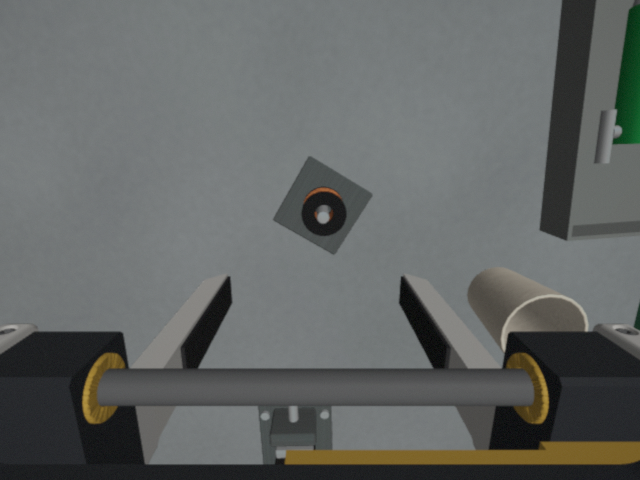

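The coil's top flange is centred near (324,213), inside the square foot. I'll measure it more precisely.

```bash
sed -i 's/s\["gripper_width"\].round(4)/round(s["gripper_width"],4)/' look.py
python3 - <<'E'
from h import *
f=load("w1");g=f["image"].astype(int).sum(2)
m=((g<110)*255).astype('uint8'); m[:170]=0;m[260:]=0;m[:,:270]=0;m[:,380:]=0
c,_=cv2.findContours(m,cv2.RETR_EXTERNAL,cv2.CHAIN_APPROX_NONE);c=max(c,key=cv2.contourArea)
e=cv2.fitEllipse(c);print(e);print("coil top",cast(f,e[0],.05))
q=[(310,156),(372,194),(334,254),(274,219)]
print("foot",np.mean([cast(f,p,.01) for p in q],0)); print("post", cast(f,(323.5,215),.065))
E
python3 look.py w1b|tail -1
```

```text
((323.47515869140625, 213.34410095214844), (42.174312591552734, 42.78479766845703), 93.21749114990234)
coil top [0.55515094 0.28133506 0.05      ]
foot [0.55485247 0.28079022 0.01      ]
post [0.55490427 0.2827087  0.065     ]
1.2 [0.5447 0.2701 0.2021] tilt z [-4.3e-03  6.0e-04 -1.0e+00] y yaw -1.35 [-0.26 -0.33 -1.  ] 0.0942 [0.27 0.15 1.67 0.   1.32 0.3 ]
```

Call:
{"api": "apply_moves", "payload": {"steps": [[[9.5,11,0,0,0,1.3,-1],[0,0,-40,0,0,0,-1],[0,0,-40,0,0,0,-1],[0,0,0,0,0,0,-1],[0,0,0,0,0,0,-1]]]}}

```text
time: 1.88
tool_pos: [0.5522, 0.2919, 0.123]
eef_rot: [-2.199, -2.24, -0.004]
wrist_force: [1.0, 0.0, 0.8]
gripper_width: 0.0939
```

```bash
python3 look.py w2; python3 look.py w2b
```

```text
1.875 [0.5522 0.2919 0.123 ] tilt z [-1.0e-04  3.4e-03 -1.0e+00] y yaw 1.07 [1.01 0.03 0.76] 0.0939 [0.3  0.27 1.69 0.   1.18 0.28]
1.925 [0.552  0.2918 0.1229] tilt z [-4.0e-04  3.3e-03 -1.0e+00] y yaw 1.06 [-0.14 -0.09  0.77] 0.094 [0.3  0.27 1.69 0.   1.18 0.28]
```

View pics/w2.png

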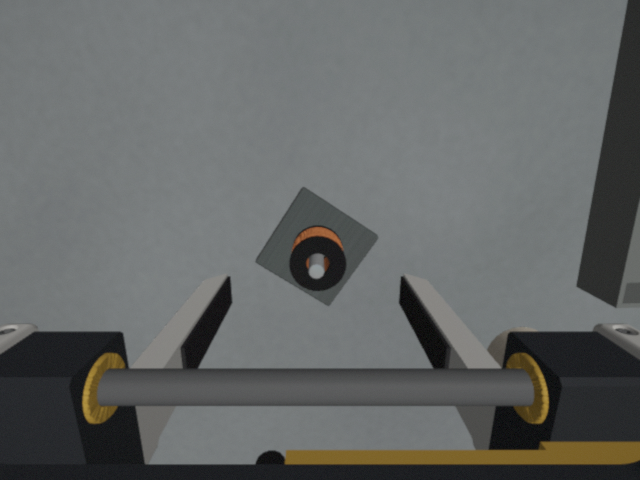

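Run:
```python
from h import *
f=load("w2");g=f["image"].astype(int).sum(2)
m=((g<110)*255).astype('uint8'); m[:220]=0;m[300:]=0;m[:,:270]=0;m[:,380:]=0
c,_=cv2.findContours(m,cv2.RETR_EXTERNAL,cv2.CHAIN_APPROX_NONE);c=max(c,key=cv2.contourArea)
e=cv2.fitEllipse(c);print(e);print("coil top",cast(f,e[0],.05))
q=[(303,187),(378,237),(329,305),(256,262)]
print("foot",np.mean([cast(f,p,.01) for p in q],0)); print("post", cast(f,(317,271),.065))
```

```text
((317.2041931152344, 263.11431884765625), (52.65961837768555, 54.641109466552734), 90.30425262451172)
coil top [0.55508657 0.28170964 0.05      ]
foot [0.55472067 0.28083712 0.01      ]
post [0.55486632 0.2808156  0.065     ]
```

Call:
{"api": "apply_moves", "payload": {"steps": [[[2.9,-10.7,0,0,0,-1,-1],[0,0,-30,0,0,0,-1],[0,0,-30,0,0,0,-1],[0,0,-30,0,0,0,-1],[0,0,0,0,0,0,-1],[0,0,0,0,0,0,-1]]]}}

```text
time: 2.72
tool_pos: [0.5623, 0.2789, 0.0405]
eef_rot: [2.222, 2.212, 0.025]
wrist_force: [0.1, 0.6, 0.7]
gripper_width: 0.0939
```

```bash
python3 look.py w3; python3 look.py w3b
```

```text
2.725 [0.5623 0.2789 0.0405] tilt z [ 0.0156  0.007  -0.9999] y yaw -0.26 [0.14 0.57 0.68] 0.0939 [0.28 0.38 1.72 0.   1.03 0.28]
2.775 [0.5621 0.2789 0.0404] tilt z [ 0.0154  0.0069 -0.9999] y yaw -0.26 [-0.53  0.04 -0.16] 0.0939 [0.28 0.38 1.72 0.   1.03 0.28]
```

View pics/w3.png

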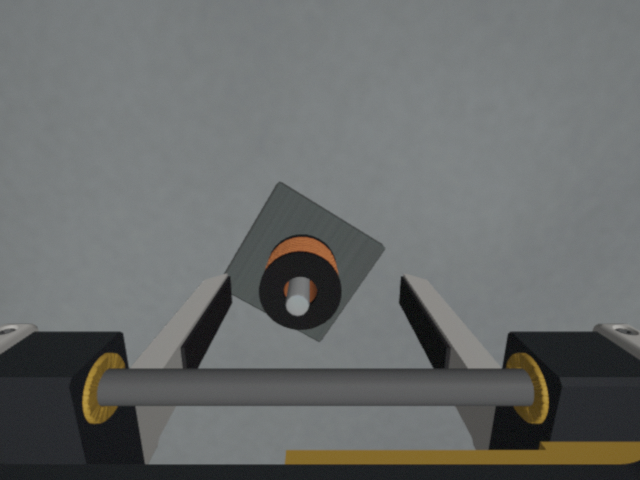

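Call:
{"api": "apply_moves", "payload": {"steps": [[[-7,2.2,0,-0.4,0.9,0,-1],[0,0,0,0,0,0,-1],[0,0,-12,0,0,0,-1],[0,0,-11,0,0,0,-1],[0,0,0,0,0,0,-1],[0,0,0,0,0,0,-1]]]}}

```text
time: 3.58
tool_pos: [0.5552, 0.2818, 0.0174]
eef_rot: [2.225, 2.217, 0.001]
wrist_force: [0.1, 0.2, 0.2]
gripper_width: 0.0939
```

```bash
python3 look.py w4
```

```text
3.575 [0.5552 0.2818 0.0174] tilt z [ 9.e-04  1.e-04 -1.e+00] y yaw -0.22 [0.12 0.19 0.16] 0.0939 [ 0.29  0.41  1.73 -0.    1.    0.29]
```

View pics/w4.png

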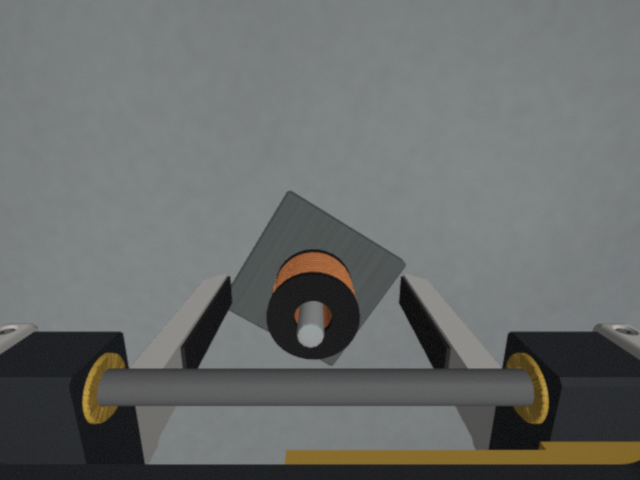

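The coil sits centrally between the open fingers, with its flange near (313,315). Closing now.

Call:
{"api": "apply_moves", "payload": {"steps": [[[0,0,0,0,0,0,1],[0,0,0,0,0,0,1],[0,0,0,0,0,0,1],[0,0,0,0,0,0,1],[0,0,0,0,0,0,1],[0,0,0,0,0,0,1]]]}}

```text
time: 4.38
tool_pos: [0.5554, 0.2819, 0.0182]
eef_rot: [2.226, 2.217, 0.002]
wrist_force: [-1.0, -0.5, 0.4]
gripper_width: 0.0442
```

```bash
python3 look.py w5
```

```text
4.375 [0.5554 0.2819 0.0182] tilt z [ 1.2e-03  4.0e-04 -1.0e+00] y yaw -0.23 [-1.02 -0.5   0.38] 0.0442 [0.29 0.41 1.73 0.   1.   0.29]
```

Call:
{"api": "apply_moves", "payload": {"steps": [[[0,0,8,0,0,0,1],[0,0,10,0,0,0,1],[0,0,12,0,0,0,1],[0,0,12,0,0,0,1],[0,0,12,0,0,0,1],[0,0,14,0,0,0,1],[0,0,14,0,0,0,1],[0,0,14,0,0,0,1],[0,0,5,0,0,0,1],[0,0,0,0,0,0,1]]]}}

```text
time: 5.68
tool_pos: [0.5552, 0.2817, 0.1266]
eef_rot: [2.225, 2.216, 0.003]
wrist_force: [-0.6, -0.1, -2.4]
gripper_width: 0.0441
```

```bash
python3 look.py w6; python3 look.py s6 side
```

```text
5.675 [0.5552 0.2817 0.1266] tilt z [ 2.5e-03  5.0e-04 -1.0e+00] y yaw -0.23 [-0.55 -0.07 -2.38] 0.0441 [ 0.29  0.26  1.69 -0.    1.19  0.29]
5.725 [0.555  0.2817 0.1263] tilt z [ 2.e-03  5.e-04 -1.e+00] y yaw -0.23 [ 0.66  0.15 -2.94] 0.0438 [ 0.29  0.26  1.69 -0.    1.19  0.29]
```

View pics/w6.png

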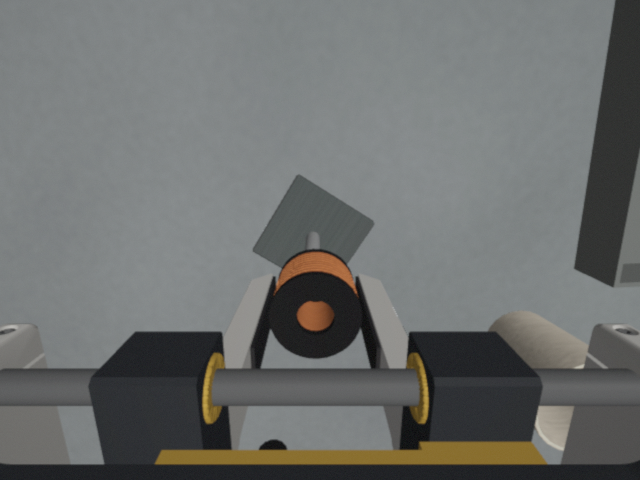

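View pics/s6.png

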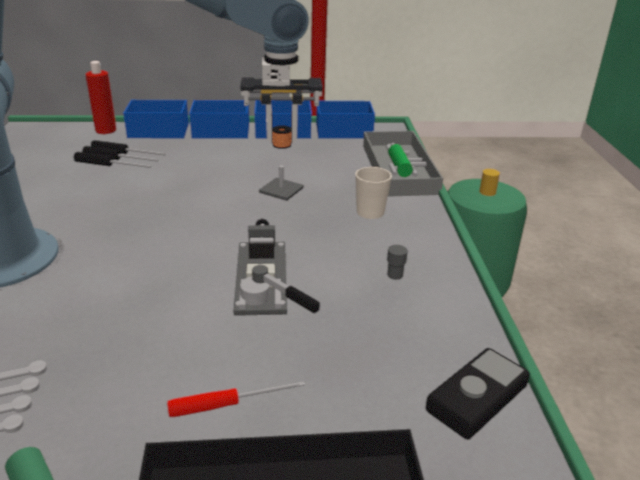

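Call:
{"api": "apply_moves", "payload": {"steps": [[[-4,-30,0,0,0,0,1],[-4,-40,0,0,0,0,1],[-4,-40,0,0,0,0,1],[-4,-40,0,0,0,0,1],[-4,-40,0,0,0,0,1],[-4,-40,0,0,0,0,1],[-4,-40,0,0,0,0,1],[-4,-40,0,0,0,0,1],[-4,-40,0,0,0,0,1],[-4,-30,0,0,0,0,1]]]}}

```text
time: 7.02
tool_pos: [0.508, -0.1077, 0.119]
eef_rot: [-2.216, -2.217, 0.009]
wrist_force: [0.9, -0.0, -2.6]
gripper_width: 0.0439
```

Call:
{"api": "apply_moves", "payload": {"steps": [[[0,0,0,0,0,0,1],[0,0,0,0,0,0,1]]]}}

```text
time: 7.28
tool_pos: [0.5072, -0.1086, 0.1181]
eef_rot: [-2.218, -2.212, 0.01]
wrist_force: [-0.3, 0.7, -3.4]
gripper_width: 0.0436
```

```bash
python3 look.py w7
```

```text
7.275 [ 0.5072 -0.1086  0.1181] tilt z [-0.0109  0.0023 -0.9999] y yaw -0.15 [-0.28  0.7  -3.38] 0.0436 [-0.43  0.04  1.95 -0.    1.16 -0.42]
```

View pics/w7.png

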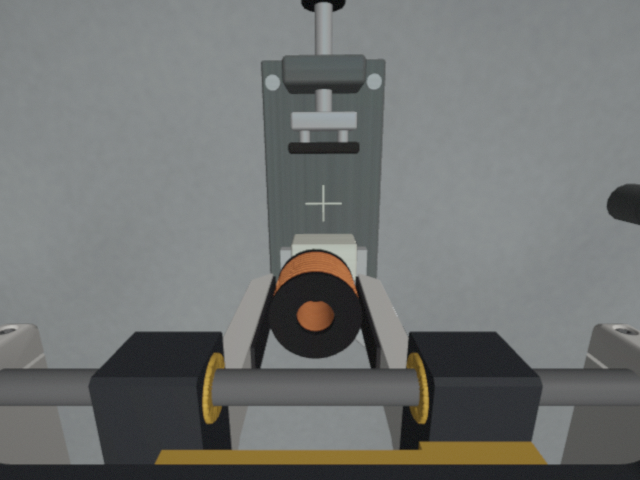

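The cross is clear at (323,203). The near edge of the pad's top is at row 153 and the jaw face's top is at about row 235.

Run:
```python
from h import *
f=load("w7")
print("cross",cast(f,(323,203),.012).round(4))
print("pad face", cast(f,(324,153),.046).round(4),"jaw",cast(f,(324,236),.048).round(4))
a=cast(f,(264,62),.012);b=cast(f,(269,250),.012);print(a,b,np.degrees(np.arctan2(a[0]-b[0],a[1]-b[1])))
a=cast(f,(385,60),.012);b=cast(f,(379,250),.012);print(a,b,np.degrees(np.arctan2(a[0]-b[0],a[1]-b[1])))
```

```text
cross [ 0.5138 -0.0776  0.012 ]
pad face [ 0.514  -0.0366  0.046 ] jaw [ 0.5142 -0.0965  0.048 ]
[0.46921146 0.02903344 0.012     ] [ 0.4672795  -0.11843559  0.012     ] 0.7505777144885705
[0.55977385 0.0299067  0.012     ] [ 0.56211855 -0.11841407  0.012     ] -0.9056747987906756
```

Call:
{"api": "apply_moves", "payload": {"steps": [[[3,17,0,0,-0.6,0,1],[3,16,0,0,0,0,1],[0,0,0,0,0,0,1],[0,0,0,0,0,0,1]]]}}

```text
time: 7.82
tool_pos: [0.5136, -0.0698, 0.1178]
eef_rot: [-2.217, -2.223, -0.003]
wrist_force: [-0.2, 0.1, -1.8]
gripper_width: 0.044
```

```bash
python3 look.py w8
```

```text
7.825 [ 0.5136 -0.0698  0.1178] tilt z [-2.0e-04  2.9e-03 -1.0e+00] y yaw 0.16 [-0.2   0.06 -1.84] 0.044 [-0.36  0.04  1.96  0.    1.15 -0.36]
```

Call:
{"api": "apply_moves", "payload": {"steps": [[[0,-5.5,0,0,0,0,1],[0,0,-15,0,0,0,1],[0,0,-20,0,0,0,1],[0,0,-15,0,0,0,1],[0,0,-10,0,0,0,1],[0,0,0,0,0,0,1],[0,0,0,0,0,0,1]]]}}

```text
time: 8.75
tool_pos: [0.513, -0.0772, 0.0536]
eef_rot: [-2.22, -2.219, -0.002]
wrist_force: [-0.1, -0.4, -2.9]
gripper_width: 0.044
```

```bash
python3 look.py w9
```

```text
8.75 [ 0.513  -0.0772  0.0536] tilt z [-0.0012  0.0032 -1.    ] y yaw -0.02 [-0.06 -0.44 -2.87] 0.044 [-0.37  0.14  1.99  0.    1.02 -0.37]
```

View pics/w9.png

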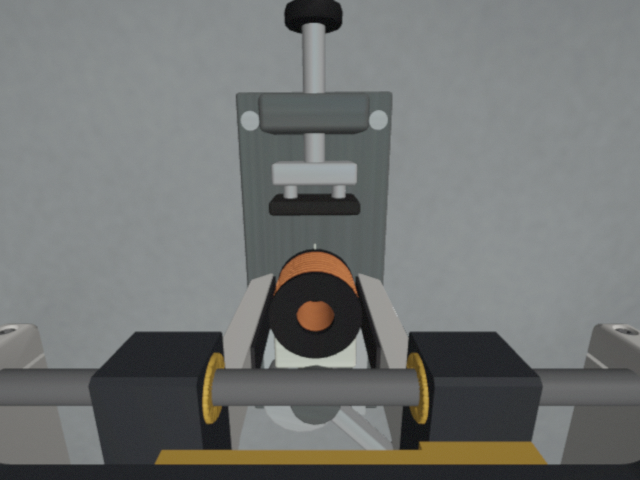

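Call:
{"api": "apply_moves", "payload": {"steps": [[[0.5,1.7,0,0,0,0,1],[0,0,-9,0,0,0,1],[0,0,-8,0,0,0,1],[0,0,-7,0,0,0,1],[0,0,-2,0,0,0,1],[0,0,0,0,0,0,1],[0,0,0,0,0,0,1]]]}}

```text
time: 9.68
tool_pos: [0.5142, -0.0756, 0.0267]
eef_rot: [-2.221, -2.22, -0.003]
wrist_force: [0.0, -0.6, -2.9]
gripper_width: 0.0441
```

Call:
{"api": "apply_moves", "payload": {"steps": [[[0,0,-2,0,0,0,1],[0,0,-2,0,0,0,1],[0,0,-1,0,0,0,1],[0,0,0,0,0,0,1]]]}}

```text
time: 10.18
tool_pos: [0.5146, -0.0757, 0.0218]
eef_rot: [-2.221, -2.221, -0.004]
wrist_force: [-0.8, 0.8, -2.6]
gripper_width: 0.044
```

Call:
{"api": "apply_moves", "payload": {"steps": [[[0,0,-1,0,0,0,1],[0,0,0,0,0,0,1]]]}}

```text
time: 10.42
tool_pos: [0.5146, -0.0757, 0.0208]
eef_rot: [-2.221, -2.221, -0.004]
wrist_force: [-0.3, 0.8, -2.9]
gripper_width: 0.0441
```

Call:
{"api": "apply_moves", "payload": {"steps": [[[0,0,-1,0,0,0,1],[0,0,0,0,0,0,1]]]}}

```text
time: 10.68
tool_pos: [0.5149, -0.0758, 0.0202]
eef_rot: [-2.221, -2.221, -0.004]
wrist_force: [0.5, 0.2, -2.1]
gripper_width: 0.0437
```

Call:
{"api": "apply_moves", "payload": {"steps": [[[0,0,-1,0,0,0,1],[0,0,0,0,0,0,1]]]}}

```text
time: 10.92
tool_pos: [0.515, -0.0759, 0.0202]
eef_rot: [-2.221, -2.221, -0.004]
wrist_force: [-0.6, -1.4, -2.9]
gripper_width: 0.0438
```

Call:
{"api": "apply_moves", "payload": {"steps": [[[0,0,-0.7,0,0,0,1],[0,0,0,0,0,0,1]]]}}

```text
time: 11.18
tool_pos: [0.5151, -0.0758, 0.0202]
eef_rot: [-2.221, -2.221, -0.003]
wrist_force: [-0.7, -0.2, -0.3]
gripper_width: 0.0438
```

It's touching the floor: z holds at 0.0202 and the weight is coming off the wrist. Releasing.

Call:
{"api": "apply_moves", "payload": {"steps": [[[0,0,0,0,0,0,-0.5],[0,0,0,0,0,0,-0.5],[0,0,0,0,0,0,-1],[0,0,0,0,0,0,-1],[0,0,0,0,0,0,-1],[0,0,0,0,0,0,-1]]]}}

```text
time: 11.92
tool_pos: [0.5162, -0.0763, 0.0203]
eef_rot: [2.22, 2.22, 0.005]
wrist_force: [0.6, -0.3, 0.7]
gripper_width: 0.0937
```

```bash
python3 look.py w10; python3 look.py s10 side
```

```text
11.925 [ 0.5162 -0.0763  0.0203] tilt z [ 0.0038  0.0012 -1.    ] y yaw 0.0 [ 0.56 -0.28  0.68] 0.0937 [-0.37  0.2   1.99  0.    0.95 -0.37]
11.975 [ 0.5163 -0.0763  0.0204] tilt z [ 0.0038  0.0012 -1.    ] y yaw 0.0 [-0.04 -0.49  0.18] 0.0939 [-0.37  0.2   1.99  0.    0.95 -0.37]
```

View pics/w10.png

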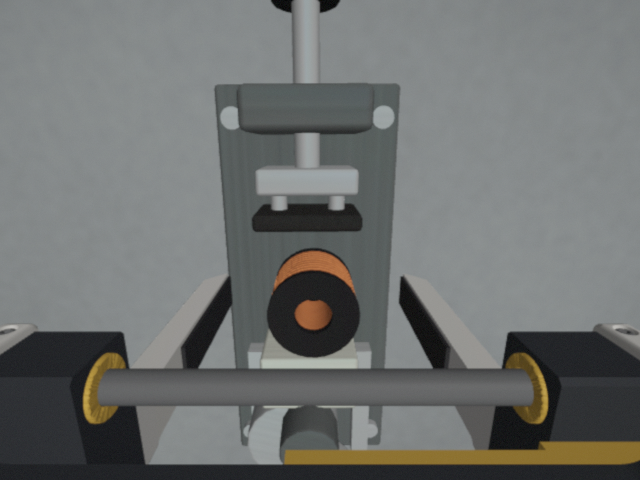

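The coil stands free in the bay, with open gaps to the pad (row 230) and the jaw. Retreating upwards.

Call:
{"api": "apply_moves", "payload": {"steps": [[[0,0,5,0,0,0,-1],[0,0,12,0,0,0,-1],[0,0,20,0,0,0,-1],[0,0,25,0,0,0,-1],[0,0,25,0,0,0,-1],[0,-20,20,0,0,0,-1],[0,-30,0,0,0,0,-1],[0,-30,0,0,0,0,-1],[0,0,0,0,0,0,1],[0,0,0,0,0,0,1]]]}}

```text
time: 13.28
tool_pos: [0.5176, -0.1581, 0.1393]
eef_rot: [2.213, 2.216, 0.01]
wrist_force: [-1.1, -1.0, -0.6]
gripper_width: 0.0771
```

```bash
python3 look.py w11; python3 look.py t11 top
python3 - <<'E'
from h import *
f=load("t11");im=f["image"][:,:,::-1]
cv2.imwrite("pics/t11c.png",cv2.resize(im[235:335,270:440],None,fx=4.7,fy=4.7,interpolation=cv2.INTER_CUBIC))
E
```

```text
13.275 [ 0.5176 -0.1581  0.1393] tilt z [ 0.0116 -0.0023 -0.9999] y yaw 0.09 [-1.13 -1.01 -0.56] 0.0771 [-0.51  0.05  1.9   0.    1.18 -0.51]
13.325 [ 0.5178 -0.158   0.1393] tilt z [ 0.0118 -0.0026 -0.9999] y yaw 0.12 [ 0.32 -1.11  0.6 ] 0.0735 [-0.51  0.05  1.9   0.    1.18 -0.51]
```

View pics/w11.png

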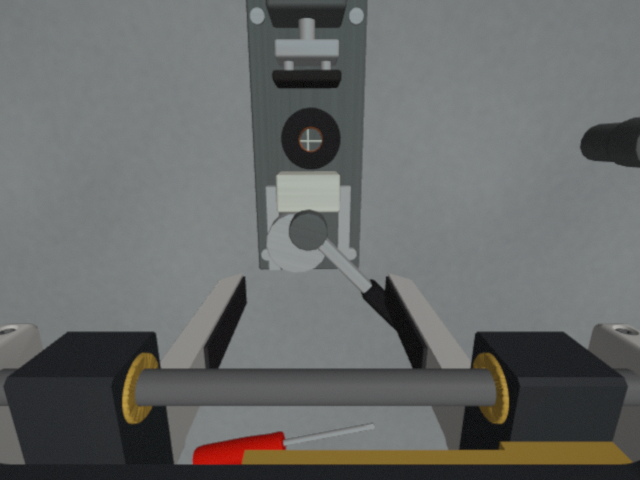

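View pics/t11c.png

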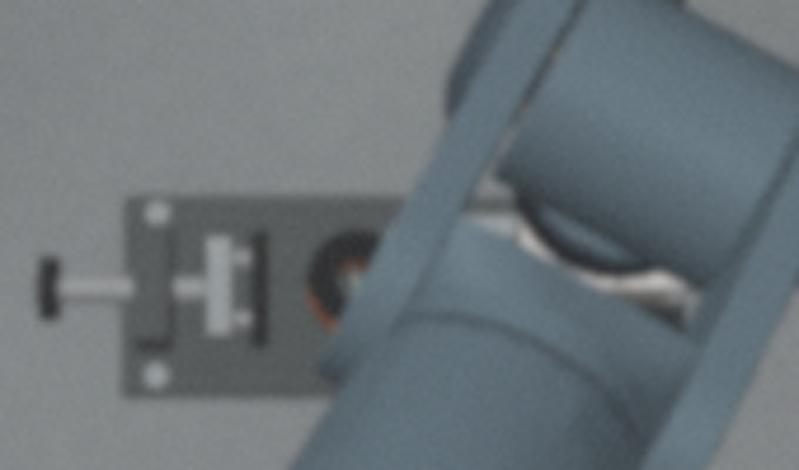

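Run:
```python
from h import *
f=load("w11");P=lambda u,v,z:cast(f,(u,v),z).round(4)
print("cross",P(311,139.5,.012),"coil",P(311,138,.052),"pad",P(307,86,.046),"jaw",P(307,172.5,.048),"pivot",P(309,229,.06))
print("lever", P(366,287,.053),P(381,299,.053))
f=load("w11")
cv2.imwrite("pics/w11c.png",cv2.resize(f["image"][50:330,230:450,::-1],None,fx=2.1,fy=2.1,interpolation=cv2.INTER_CUBIC))
```

```text
cross [ 0.5167 -0.0767  0.012 ] coil [ 0.5167 -0.0761  0.052 ] pad [ 0.5138 -0.0398  0.046 ] jaw [ 0.5135 -0.1014  0.048 ] pivot [ 0.515  -0.1432  0.06  ]
lever [ 0.5621 -0.1945  0.053 ] [ 0.5751 -0.2054  0.053 ]
```

View pics/w11c.png

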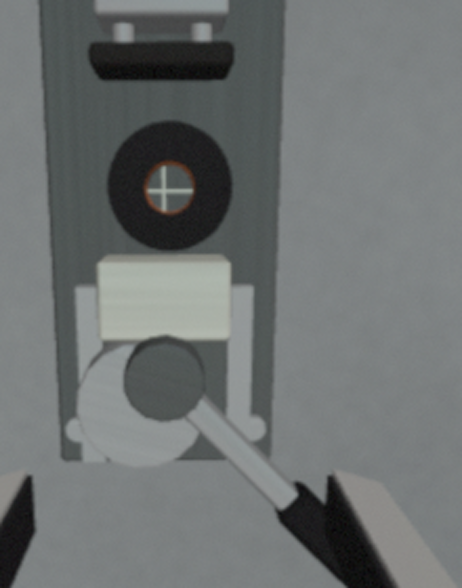

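Run:
```python
from h import *
f=load("w11");P=lambda u,v,z:cast(f,(u,v),z).round(4)
print("jaw",P(309,176,.048), "pad top", P(307,74,.046),P(307,76,.046),"pad bottom",P(307,86.5,.014))
```

```text
jaw [ 0.5151 -0.1041  0.048 ] pad top [ 0.5139 -0.0318  0.046 ] [ 0.5139 -0.0331  0.046 ] pad bottom [ 0.5135 -0.0354  0.014 ]
```

Call:
{"api": "apply_moves", "payload": {"steps": [[[25,-10,0,0.2,0.6,0,1],[25,-9,0,0,0,0,1],[24,-9,0,0,0,0,1],[16,-8,0,0,0,0,1],[0,0,0,0,0,0,1],[0,0,0,0,0,0,1]]]}}

```text
time: 14.12
tool_pos: [0.6092, -0.1882, 0.1378]
eef_rot: [-2.208, -2.228, -0.001]
wrist_force: [-0.3, 0.4, 0.2]
gripper_width: 0.0093
```

```bash
python3 look.py w12
```

```text
14.125 [ 0.6092 -0.1882  0.1378] tilt z [-0.0028  0.0036 -1.    ] y yaw 0.52 [-0.28  0.41  0.18] 0.0093 [-0.48  0.28  1.64  0.    1.22 -0.49]
```

View pics/w12.png

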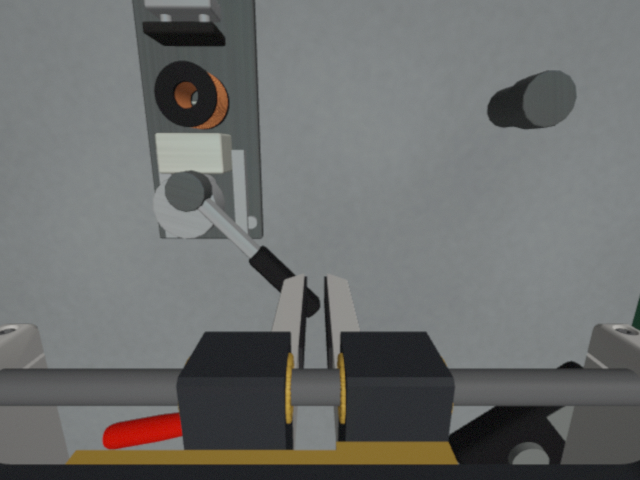

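Call:
{"api": "apply_moves", "payload": {"steps": [[[0,0,-20,0,0,0,1],[0,0,-20,0,0,0,1],[0,0,-20,0,0,0,1],[0,0,-15,0,0,0,1],[0,0,-10,0,0,0,1],[0,0,0,0,0,0,1],[0,0,0,0,0,0,1]]]}}

```text
time: 15.05
tool_pos: [0.6066, -0.1869, 0.0451]
eef_rot: [-2.206, -2.226, 0.001]
wrist_force: [0.0, 0.4, 0.8]
gripper_width: 0.0003
```

```bash
python3 look.py w13; cp pics/w13.png pics/w13v.png
```

```text
15.05 [ 0.6066 -0.1869  0.0451] tilt z [-0.006   0.0053 -1.    ] y yaw 0.51 [0.03 0.39 0.8 ] 0.0003 [-0.48  0.4   1.68  0.    1.07 -0.49]
```

View pics/w13v.png

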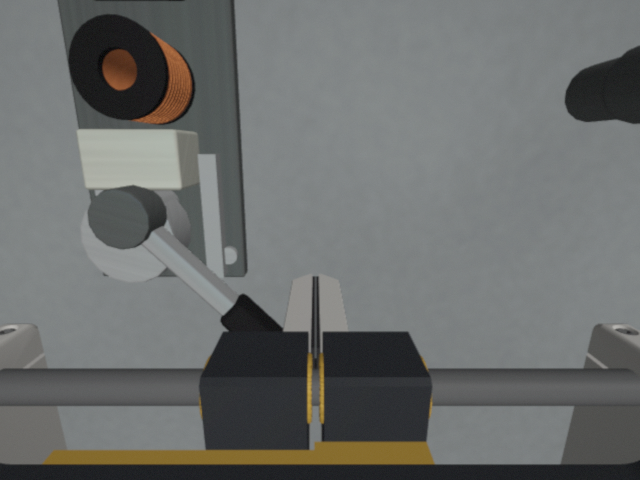

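```bash
cat > arc.py <<'E'
import sys,numpy as np
from station import r
s=r.state();p=s["tool_pos"];piv=np.array([.514,-.1445])
d=p[:2]-piv;th=np.degrees(np.arctan2(d[1],d[0]));rho=np.hypot(*d)
n=int(sys.argv[1]);st=float(sys.argv[2])
f=s["wrist_force"]
t=np.array([np.sin(np.radians(th)),-np.cos(np.radians(th))])
print("t",s["time"],"theta",th.round(2),"rho",rho.round(4),"z",p[2].round(4),"Ftan",(f[:2]@t).round(2),f.round(2))
P=p[:2]
for i in range(1,n+1):
    a=np.radians(th-st*i); q=piv+.102*np.array([np.cos(a),np.sin(a)]); print(((q-P)*1000).round(1)); P=q
E
python3 arc.py 10 3
```

```text
t 15.1 theta -24.63 rho 0.1018 z 0.0451 Ftan -0.21 [-0.67  0.54  0.56]
[-2.2 -4.9]
[-2.6 -4.7]
[-2.8 -4.5]
[-3.1 -4.4]
[-3.3 -4.2]
[-3.5 -4. ]
[-3.7 -3.8]
[-3.9 -3.6]
[-4.1 -3.4]
[-4.3 -3.2]
```

Call:
{"api": "apply_moves", "payload": {"steps": [[[0,0,-9,0,0,0,1],[-2,-5,0,0,0,0,1],[-3,-5,0,0,0,0,1],[-3,-4.5,0,0,0,0,1],[-3,-4.5,0,0,0,0,1],[-3,-4,0,0,0,0,1],[0,0,0,0,0,0,1]]]}}

```text
time: 15.98
tool_pos: [0.5936, -0.2075, 0.037]
eef_rot: [-2.207, -2.221, -0.014]
wrist_force: [0.1, 0.5, -1.3]
gripper_width: 0.0007
```

```bash
python3 arc.py 10 4;python3 look.py w14
```

```text
t 15.975 theta -38.35 rho 0.1015 z 0.037 Ftan -0.42 [ 0.06  0.48 -1.26]
[-4.2 -5.7]
[-5.  -5.1]
[-5.3 -4.7]
[-5.6 -4.3]
[-5.9 -3.9]
[-6.2 -3.5]
[-6.4 -3.1]
[-6.6 -2.6]
[-6.8 -2.2]
[-6.9 -1.7]
15.975 [ 0.5936 -0.2075  0.037 ] tilt z [-8.000e-04  1.350e-02 -9.999e-01] y yaw 0.36 [ 0.06  0.48 -1.26] 0.0007 [-0.52  0.4   1.7   0.01  1.05 -0.53]
```

View pics/w14.png

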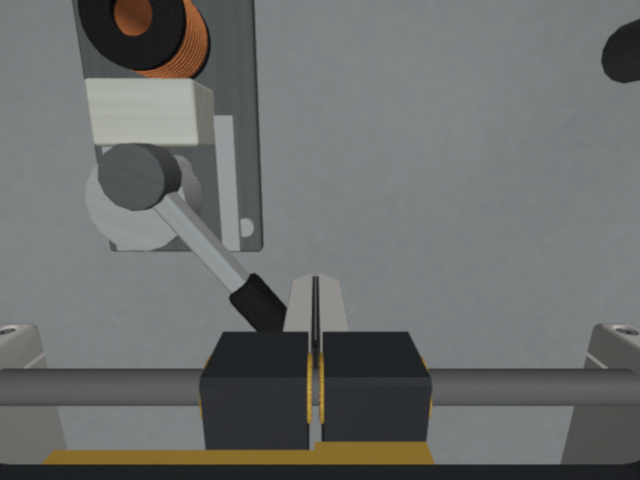

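Call:
{"api": "apply_moves", "payload": {"steps": [[[-4,-5.7,0,-0.7,0,0,1],[-5,-5.1,0,0,0,0,1],[-5.3,-4.7,0,0,0,0,1],[-5.6,-4.3,0,0,0,0,1],[-5.9,-3.9,0,0,0,0,1]]]}}

```text
time: 16.65
tool_pos: [0.5697, -0.2249, 0.037]
eef_rot: [-2.213, -2.222, -0.02]
wrist_force: [3.8, 5.8, -0.8]
gripper_width: 0.0005
```

```bash
python3 arc.py 7 4
```

```text
t 16.65 theta -55.29 rho 0.0978 z 0.037 Ftan -6.46 [ 3.83  5.82 -0.84]
[-3.6 -7.3]
[-6.2 -3.4]
[-6.5 -3. ]
[-6.7 -2.5]
[-6.8 -2. ]
[-6.9 -1.6]
[-7.  -1.1]
```

Call:
{"api": "apply_moves", "payload": {"steps": [[[-4,-7,0,-0.7,0,0,1],[-6.2,-3.6,0,0,0,0,1],[-6.5,-3.2,0,0,0,0,1],[-6.7,-2.8,0,0,0,0,1],[-6.8,-2.2,0,0,0,0,1],[-6.9,-1.7,0,0,0,0,1]]]}}

```text
time: 17.4
tool_pos: [0.5371, -0.2396, 0.0374]
eef_rot: [2.217, 2.218, 0.034]
wrist_force: [6.1, 3.8, -2.0]
gripper_width: 0.0005
```

```bash
python3 arc.py 7 4;python3 look.py w15
```

```text
t 17.4 theta -76.35 rho 0.0978 z 0.0374 Ftan -6.84 [ 6.11  3.84 -1.96]
[-6.  -5.5]
[-7.1 -0.9]
[-7.1 -0.5]
[-7.1  0. ]
[-7.1  0.5]
[-7.  1.]
[-7.   1.5]
17.4 [ 0.5371 -0.2396  0.0374] tilt z [ 0.0192  0.0115 -0.9998] y yaw 0.01 [ 6.11  3.84 -1.96] 0.0005 [-0.62  0.3   1.82  0.02  1.01 -0.64]
```

View pics/w15.png

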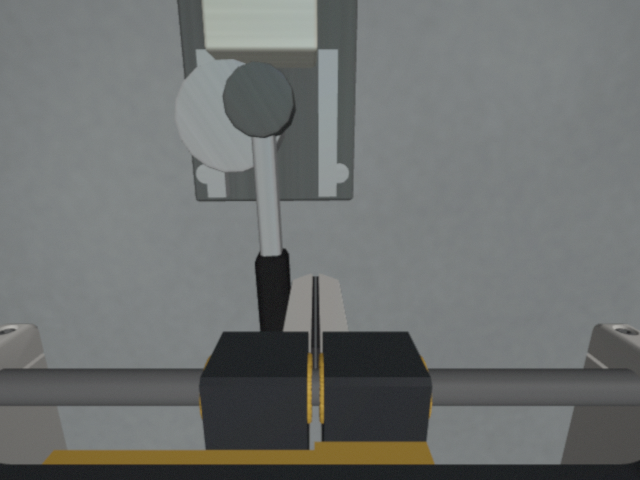

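Call:
{"api": "apply_moves", "payload": {"steps": [[[-6.5,-4,0,-0.6,1.1,0,1],[-7,-1.2,0,0,0,0,1],[-7,-0.5,0,0,0,0,1],[-7,0,0,0,0,0,1],[-7,0.3,0,0,0,0,1]]]}}

```text
time: 18.08
tool_pos: [0.5094, -0.2448, 0.0391]
eef_rot: [2.216, 2.205, 0.023]
wrist_force: [8.0, 1.6, -3.5]
gripper_width: 0.0007
```

```bash
python3 arc.py 7 4
```

```text
t 18.075 theta -92.61 rho 0.1004 z 0.0391 Ftan -7.94 [ 8.02  1.57 -3.5 ]
[-7.2 -1.1]
[-7.   1.1]
[-6.9  1.6]
[-6.8  2. ]
[-6.7  2.5]
[-6.5  3. ]
[-6.3  3.4]
```

Call:
{"api": "apply_moves", "payload": {"steps": [[[-7,-1,-1.5,-0.3,0.6,0,1],[-7,1,0,0,0,0,1],[-6.9,1.5,0,0,0,0,1]]]}}

```text
time: 18.45
tool_pos: [0.4944, -0.2455, 0.0403]
eef_rot: [2.21, 2.193, 0.017]
wrist_force: [7.2, -0.3, -4.4]
gripper_width: 0.0003
```

```bash
python3 arc.py 5 4;python3 look.py w16; python3 look.py t16 top; python3 look.py s16 side
python3 - <<'E'
from h import *
f=load("t16");im=f["image"][:,:,::-1]
a=cv2.resize(im[245:345,270:370],None,fx=4,fy=4,interpolation=cv2.INTER_CUBIC)
im=load("s16")["image"][:,:,::-1]
b=cv2.resize(im[210:310,220:320],None,fx=4,fy=4,interpolation=cv2.INTER_CUBIC)
cv2.imwrite("pics/ts16.png",np.hstack([a,b]))
E
```

```text
t 18.45 theta -101.0 rho 0.1029 z 0.0403 Ftan -7.16 [ 7.23 -0.3  -4.41]
[-6.8  2.5]
[-6.8  2.1]
[-6.6  2.6]
[-6.5  3. ]
[-6.2  3.5]
18.45 [ 0.4944 -0.2455  0.0403] tilt z [ 0.0276 -0.0124 -0.9995] y yaw -0.43 [ 7.23 -0.3  -4.41] 0.0003 [-0.67  0.21  1.93  0.01  0.97 -0.67]
18.5 [ 0.4937 -0.2455  0.0403] tilt z [ 0.027  -0.0124 -0.9996] y yaw -0.42 [ 5.99 -0.63 -1.92] 0.0004 [-0.67  0.21  1.93  0.01  0.97 -0.67]
18.55 [ 0.4938 -0.2455  0.0403] tilt z [ 0.0264 -0.0122 -0.9996] y yaw -0.43 [ 5.44  0.97 -2.1 ] 0.0006 [-0.67  0.21  1.93  0.01  0.97 -0.67]
```

View pics/ts16.png

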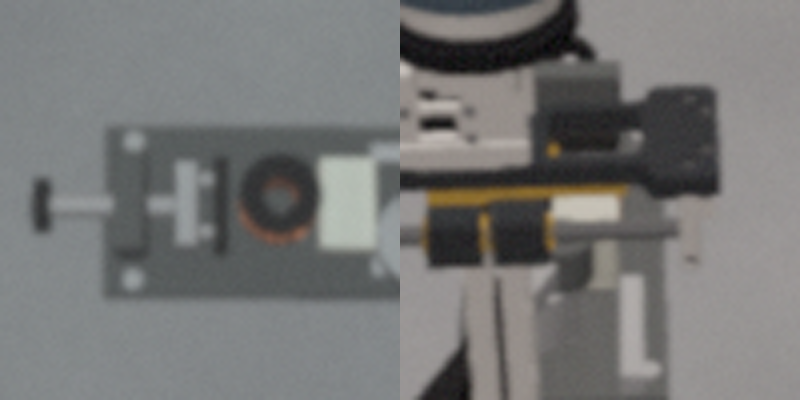

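View pics/w16.png

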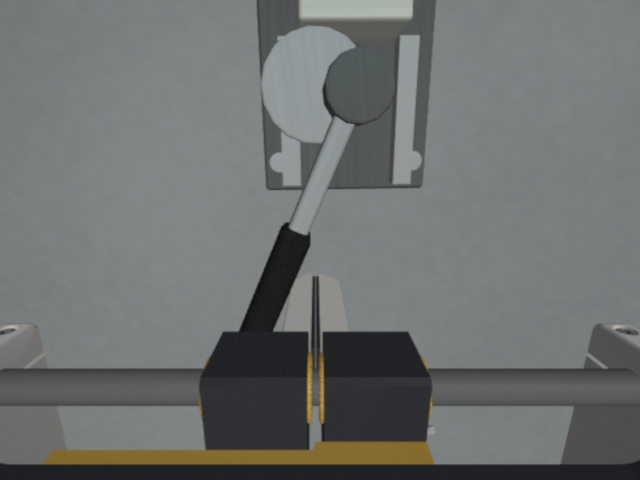

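Call:
{"api": "apply_moves", "payload": {"steps": [[[-6.8,1.5,-1.5,0.7,1.2,0,1],[-6.8,2.2,-0.5,0,0,0,1],[-6.6,2.8,0,0,0,0,1],[-6.5,3.2,0,0,0,0,1],[-6,3.5,0,0,0,0,1]]]}}

```text
time: 19.23
tool_pos: [0.4702, -0.2383, 0.0426]
eef_rot: [2.211, 2.187, 0.018]
wrist_force: [7.0, -2.3, -3.8]
gripper_width: 0.0007
```

```bash
cat > mon.py <<'E'
import sys,subprocess
n=sys.argv[1]
subprocess.run(["python3","look.py","w"+n]);subprocess.run(["python3","look.py","t"+n,"top"])
from h import *
im=load("t"+n)["image"][:,:,::-1]
a=cv2.resize(im[265:325,270:390],None,fx=6.6,fy=6.6,interpolation=cv2.INTER_CUBIC)
cv2.imwrite(f"pics/tc{n}.png",a)
E
python3 arc.py 5 3; python3 mon.py 17
```

```text
t 19.225 theta -115.05 rho 0.1035 z 0.0426 Ftan -7.31 [ 6.99 -2.3  -3.78]
[-4.1  3.8]
[-4.6  2.6]
[-4.5  2.9]
[-4.3  3.1]
[-4.2  3.3]
19.225 [ 0.4702 -0.2383  0.0426] tilt z [ 0.0306 -0.0143 -0.9994] y yaw -0.63 [ 6.99 -2.3  -3.78] 0.0007 [-0.69  0.15  1.99  0.01  0.96 -0.68]
19.275 [ 0.4696 -0.238   0.0426] tilt z [ 0.0299 -0.0141 -0.9995] y yaw -0.62 [ 5.84 -2.   -2.73] 0.0007 [-0.69  0.15  1.99  0.01  0.96 -0.68]
```

View pics/tc17.png

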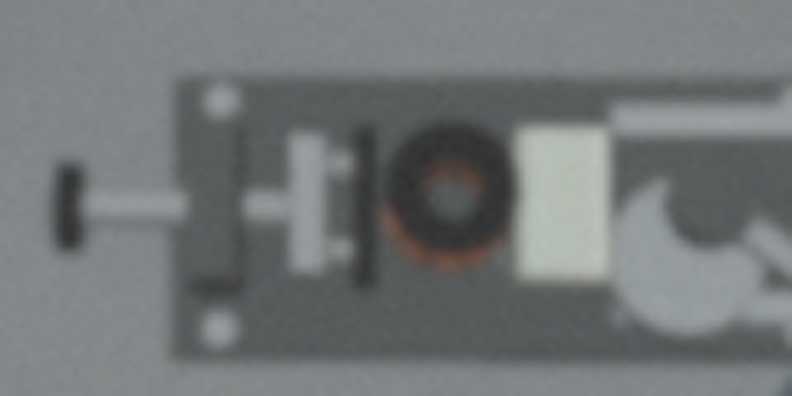

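View pics/w17.png

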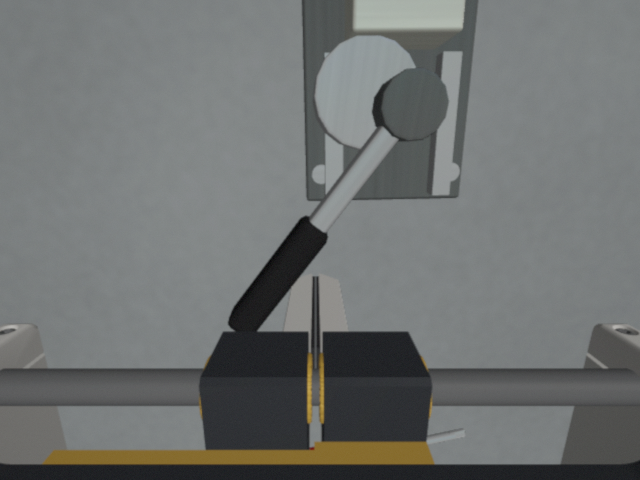

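Call:
{"api": "apply_moves", "payload": {"steps": [[[-4,3,-4,0.8,1.7,0,1],[-4.6,2.6,-2,0,0,0,1],[-4.5,2.9,-1,0,0,0,1]]]}}

```text
time: 19.7
tool_pos: [0.4642, -0.2358, 0.0413]
eef_rot: [2.221, 2.192, 0.005]
wrist_force: [7.8, -0.6, -3.4]
gripper_width: 0.0004
```

```bash
python3 arc.py 5 2; python3 mon.py 18
```

```text
t 19.7 theta -118.6 rho 0.104 z 0.0413 Ftan -7.11 [ 7.78 -0.58 -3.42]
[-2.1  3.5]
[-3.   1.9]
[-3.  2.]
[-2.9  2.1]
[-2.8  2.2]
19.7 [ 0.4642 -0.2358  0.0413] tilt z [ 0.0175 -0.0129 -0.9998] y yaw -0.74 [ 7.78 -0.58 -3.42] 0.0004 [-0.69  0.15  2.    0.    0.97 -0.68]
19.75 [ 0.4638 -0.2356  0.0412] tilt z [ 0.017  -0.0128 -0.9998] y yaw -0.73 [ 6.87 -1.26 -0.38] 0.0004 [-0.69  0.15  2.    0.    0.97 -0.68]
```

View pics/tc18.png

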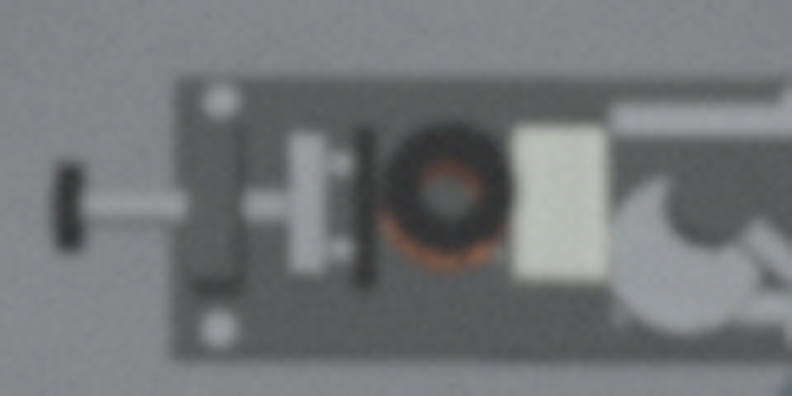

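Call:
{"api": "apply_moves", "payload": {"steps": [[[-4.5,3,-2,0.7,1,0,1],[-4.5,3,-1,0,0,0,1],[-4.5,3.2,0,0,0,0,1]]]}}

```text
time: 20.18
tool_pos: [0.4568, -0.2314, 0.042]
eef_rot: [2.225, 2.192, 0.004]
wrist_force: [5.1, -1.9, -3.9]
gripper_width: 0.0008
```

```bash
python3 arc.py 5 2; python3 mon.py 19
```

```text
t 20.175 theta -123.37 rho 0.104 z 0.042 Ftan -5.35 [ 5.13 -1.93 -3.93]
[-1.8  3.7]
[-2.9  2.1]
[-2.8  2.2]
[-2.7  2.3]
[-2.6  2.4]
20.175 [ 0.4568 -0.2314  0.042 ] tilt z [ 0.0149 -0.0111 -0.9998] y yaw -0.83 [ 5.13 -1.93 -3.93] 0.0008 [-0.69  0.13  2.02  0.    0.97 -0.68]
20.225 [ 0.4564 -0.2312  0.042 ] tilt z [ 0.0144 -0.0111 -0.9998] y yaw -0.82 [ 4.29 -2.16 -1.67] 0.0005 [-0.69  0.13  2.02  0.    0.97 -0.68]
```

View pics/tc19.png

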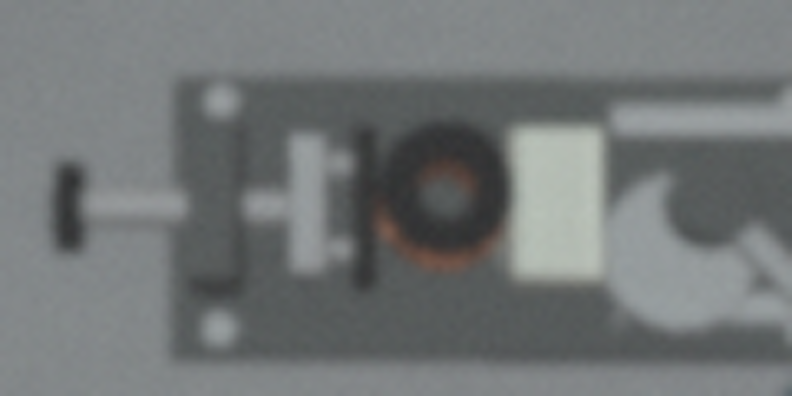

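```bash
cat > edge.py <<'E'
import sys
from h import *
def cross(p,lo,hi,rise):
    seg=p[lo:hi]; t=(seg.min()+seg.max())/2
    for i in range(len(seg)-1):
        if (seg[i]-t)*(seg[i+1]-t)<=0 and (seg[i+1]>seg[i])==rise:
            return lo+i+(t-seg[i])/(seg[i+1]-seg[i])
for n in sys.argv[1:]:
    g=load(n)["image"].astype(float).mean(2)
    jaw=g[286:305].mean(0); 
    print(n,"jaw edge",cross(jaw,340,354,True))
    # pad: rows above and below coil
    pr=np.r_[285:287,304:308]
    p=g[pr].mean(0); print("   pad prof 312..332",p[312:334].round(0).astype(int))
E
python3 edge.py t16 t17 t18 t19
```

```text
t16 jaw edge 349.2279909706546
   pad prof 312..332 [ 93 104 120 128 130 128 122 108  98  96  91  77  63  58  65  80  88  90
  91  90  87  84]
t17 jaw edge 347.6813815187557
   pad prof 312..332 [ 93 103 119 127 129 128 121 108  99  96  92  77  63  58  67  80  88  89
  87  84  80  77]
t18 jaw edge 347.2402135231317
   pad prof 312..332 [ 92 104 119 128 129 128 122 108  98  96  90  78  64  59  66  80  88  88
  87  83  80  79]
t19 jaw edge 346.778453307393
   pad prof 312..332 [ 92 102 120 127 128 127 121 109  98  95  90  77  63  58  65  80  87  85
  84  81  79  78]
```

```bash
cat >> edge.py <<'E'
    f=load(n); 
    seg=100-np.clip(p[320:331],0,100); w=np.clip(92-p[321:330],0,None); c=(w*np.arange(321,330)).sum()/w.sum()
    yj=cast(f,(cross(jaw,340,354,True),296),.048)[1]; yp=cast(f,(c,296),.046)[1]
    print("   pad centroid",c.round(3),"y",(yp*1000).round(2),"jaw y",(yj*1000).round(2),"diff",((yp-yj)*1000).round(2))
E
python3 edge.py t16 t17 t18 t19 | grep centroid; python3 edge.py t11|grep centr
```

```text
pad centroid 325.069 y -34.16 jaw y -85.6 diff 51.45
   pad centroid 325.108 y -34.24 jaw y -82.31 diff 48.07
   pad centroid 325.127 y -34.28 jaw y -81.37 diff 47.09
   pad centroid 325.228 y -34.5 jaw y -80.39 diff 45.89
   pad centroid 325.078 y -34.18 jaw y -74.54 diff 40.36
```

Call:
{"api": "apply_moves", "payload": {"steps": [[[-3.8,3,-1,0.6,0.9,0,1],[-3.6,3,0,0,0,0,1]]]}}

```text
time: 20.52
tool_pos: [0.4522, -0.2285, 0.0428]
eef_rot: [2.231, 2.197, -0.001]
wrist_force: [5.0, -3.5, -3.7]
gripper_width: 0.0002
```

```bash
python3 arc.py 3 2; python3 mon.py 20; python3 edge.py t20
```

```text
t 20.525 theta -126.31 rho 0.1043 z 0.0428 Ftan -6.06 [ 4.97 -3.47 -3.71]
[-1.5  4. ]
[-2.8  2.3]
[-2.7  2.4]
20.525 [ 0.4522 -0.2285  0.0428] tilt z [ 0.0065 -0.0074 -1.    ] y yaw -0.88 [ 4.97 -3.47 -3.71] 0.0002 [-0.69  0.12  2.03 -0.    0.98 -0.67]
20.575 [ 0.4518 -0.2282  0.0427] tilt z [ 0.006  -0.0073 -1.    ] y yaw -0.87 [ 4.89 -2.62 -3.63] 0.0005 [-0.69  0.12  2.03 -0.    0.98 -0.67]
t20 jaw edge 346.31884720951507
   pad prof 312..332 [ 92 103 119 128 129 127 121 107  98  96  90  77  64  58  66  80  86  86
  82  79  79  80]
   pad centroid 325.207 y -34.45 jaw y -79.41 diff 44.96
```

Call:
{"api": "apply_moves", "payload": {"steps": [[[-3.6,3.2,-1,0,0,0,1],[-3.4,3.2,0,0,0,0,1]]]}}

```text
time: 20.88
tool_pos: [0.449, -0.226, 0.0437]
eef_rot: [2.222, 2.187, 0.0]
wrist_force: [8.0, -6.1, -7.5]
gripper_width: 0.0002
```

```bash
python3 arc.py 3 2; python3 mon.py 21; python3 edge.py t21
```

```text
t 20.875 theta -128.57 rho 0.1043 z 0.0437 Ftan -10.06 [ 7.97 -6.14 -7.51]
[-1.3  4.1]
[-2.7  2.4]
[-2.6  2.5]
20.875 [ 0.449  -0.226   0.0437] tilt z [ 0.0167 -0.0166 -0.9997] y yaw -0.92 [ 7.97 -6.14 -7.51] 0.0002 [-0.69  0.11  2.05 -0.    0.97 -0.67]
20.925 [ 0.4488 -0.226   0.0438] tilt z [ 0.0167 -0.0169 -0.9997] y yaw -0.9 [ 7.3  -4.38 -5.58] 0.0005 [-0.69  0.1   2.05 -0.    0.97 -0.67]
t21 jaw edge 346.15093907466786
   pad prof 312..332 [ 92 103 119 128 129 127 121 107  98  95  90  77  63  58  65  78  86  86
  82  80  77  76]
   pad centroid 325.232 y -34.5 jaw y -79.05 diff 44.55
```

View pics/tc21.png

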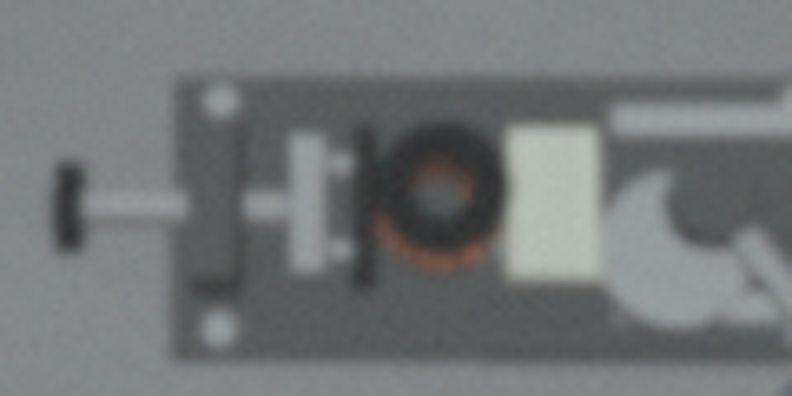

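View pics/w21.png

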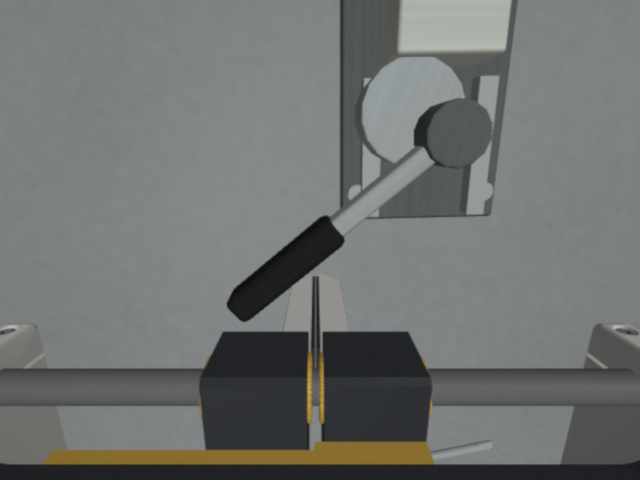

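Call:
{"api": "apply_moves", "payload": {"steps": [[[-3.4,3.4,-1,0.5,0.5,0,1],[-3.2,3.4,0,0,0,0,1]]]}}

```text
time: 21.22
tool_pos: [0.447, -0.2248, 0.045]
eef_rot: [2.219, 2.183, 0.0]
wrist_force: [7.5, -7.1, -7.4]
gripper_width: 0.0005
```

```bash
python3 arc.py 3 2; python3 mon.py 22; python3 edge.py t22
```

```text
t 21.225 theta -129.85 rho 0.1046 z 0.045 Ftan -10.29 [ 7.47 -7.11 -7.44]
[-1.   4.3]
[-2.6  2.4]
[-2.5  2.5]
21.225 [ 0.447  -0.2248  0.045 ] tilt z [ 0.0202 -0.0205 -0.9996] y yaw -0.93 [ 7.47 -7.11 -7.44] 0.0005 [-0.69  0.09  2.05 -0.    0.96 -0.67]
21.275 [ 0.4467 -0.2246  0.045 ] tilt z [ 0.0201 -0.0206 -0.9996] y yaw -0.92 [ 7.29 -6.18 -7.  ] 0.0004 [-0.69  0.09  2.06 -0.    0.96 -0.67]
t22 jaw edge 346.13642627468994
   pad prof 312..332 [ 92 103 118 128 128 128 121 108  98  95  88  75  62  59  68  80  86  86
  83  79  76  74]
   pad centroid 325.11 y -34.24 jaw y -79.02 diff 44.78
```

Call:
{"api": "apply_moves", "payload": {"steps": [[[-3.2,3.4,-3,0,0,0,1],[-3.2,3.6,-2,0,0,0,1]]]}}

```text
time: 21.58
tool_pos: [0.4469, -0.2249, 0.045]
eef_rot: [2.204, 2.167, 0.0]
wrist_force: [7.0, -6.2, -2.1]
gripper_width: 0.0006
```

```bash
python3 arc.py 3 2; python3 mon.py 23; python3 edge.py t23
```

```text
t 21.575 theta -129.85 rho 0.1048 z 0.045 Ftan -9.39 [ 7.04 -6.23 -2.13]
[-0.9  4.4]
[-2.6  2.4]
[-2.5  2.5]
21.575 [ 0.4469 -0.2249  0.045 ] tilt z [ 0.0356 -0.036  -0.9987] y yaw -0.93 [ 7.04 -6.23 -2.13] 0.0006 [-0.69  0.08  2.07 -0.01  0.94 -0.67]
21.625 [ 0.4469 -0.2248  0.045 ] tilt z [ 0.036  -0.0364 -0.9987] y yaw -0.92 [ 8.56 -6.41 -0.68] 0.0004 [-0.69  0.08  2.07 -0.01  0.94 -0.67]
t23 jaw edge 346.113406795225
   pad prof 312..332 [ 93 103 119 127 129 128 120 107  98  95  90  75  62  59  68  81  86  86
  83  78  75  75]
   pad centroid 325.139 y -34.31 jaw y -78.97 diff 44.67
```

View pics/w23.png

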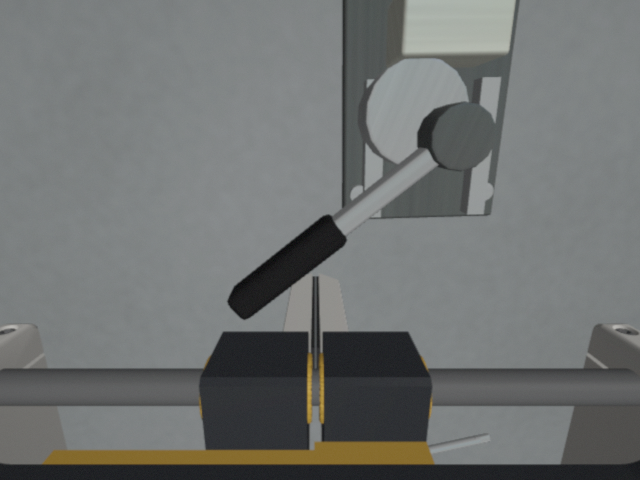

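Call:
{"api": "apply_moves", "payload": {"steps": [[[-4.5,4.8,0,1,1,0,1],[-4.5,4.8,0,1,1,0,1]]]}}

```text
time: 21.92
tool_pos: [0.4424, -0.2214, 0.0477]
eef_rot: [2.226, 2.189, -0.002]
wrist_force: [7.6, -8.5, -7.5]
gripper_width: 0.0007
```

```bash
python3 arc.py 3 2; python3 mon.py 24; python3 edge.py t24
```

```text
t 21.925 theta -132.94 rho 0.1051 z 0.0477 Ftan -11.38 [ 7.61 -8.53 -7.48]
[-0.5  4.7]
[-2.5  2.6]
[-2.4  2.6]
21.925 [ 0.4424 -0.2214  0.0477] tilt z [ 0.0126 -0.0148 -0.9998] y yaw -0.95 [ 7.61 -8.53 -7.48] 0.0007 [-0.69  0.08  2.06 -0.    0.98 -0.67]
21.975 [ 0.4423 -0.2214  0.0478] tilt z [ 0.0119 -0.0144 -0.9998] y yaw -0.95 [ 5.92 -6.46 -4.62] 0.0004 [-0.69  0.08  2.06 -0.    0.98 -0.67]
t24 jaw edge 345.7369207772795
   pad prof 312..332 [ 92 103 118 127 129 127 121 107  98  92  83  70  59  60  70  81  86  84
  81  79  78  77]
   pad centroid 324.924 y -33.85 jaw y -78.17 diff 44.32
```

The pad has visibly begun to give: its line in the top view shifted by about 0.3 px (0.6 mm), and the jaw advanced 0.8 mm. I'm stopping here and backing off from the lever.

Call:
{"api": "apply_moves", "payload": {"steps": [[[3,-3,0,0,0,0,1],[8,-8,0,0,0,0,1],[12,-12,0,0,0,0,1],[12,-12,0,0,0,0,1],[0,0,20,0,0,0,1],[0,0,30,0,0,0,1],[0,0,40,0,0,0,1],[0,0,0,0,0,0,1]]]}}

```text
time: 23.02
tool_pos: [0.4775, -0.26, 0.1388]
eef_rot: [2.232, 2.195, -0.01]
wrist_force: [1.3, -0.4, 0.6]
gripper_width: 0.0006
```

```bash
python3 mon.py 25; python3 edge.py t24 t25
```

```text
23.025 [ 0.4775 -0.26    0.1388] tilt z [ 0.0031 -0.0123 -0.9999] y yaw -0.95 [ 1.34 -0.41  0.65] 0.0006 [-0.7   0.06  1.89 -0.01  1.18 -0.68]
23.075 [ 0.4762 -0.259   0.1365] tilt z [ 0.     -0.0097 -1.    ] y yaw -0.95 [-0.33 -0.84 -1.31] 0.0007 [-0.7   0.06  1.89 -0.01  1.18 -0.68]
t24 jaw edge 345.7369207772795
   pad prof 312..332 [ 92 103 118 127 129 127 121 107  98  92  83  70  59  60  70  81  86  84
  81  79  78  77]
   pad centroid 324.924 y -33.85 jaw y -78.17 diff 44.32
t25 jaw edge 345.74425989252563
   pad prof 312..332 [ 93 103 120 128 130 128 121 108  98  93  84  69  60  60  70  82  87  85
  82  79  78  78]
   pad centroid 324.868 y -33.73 jaw y -78.18 diff 44.46
```

View pics/w25.png

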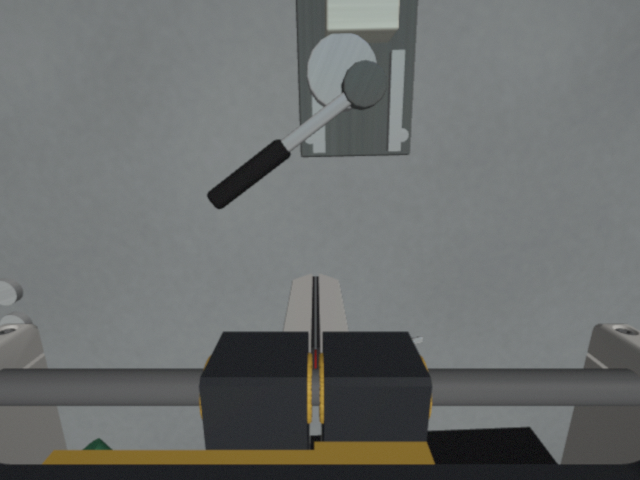

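View pics/tc25.png

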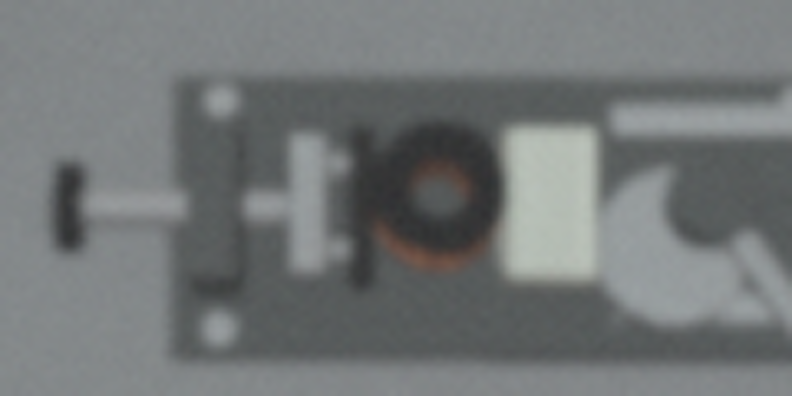

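Call:
{"api": "apply_moves", "payload": {"steps": [[[0,0,0,0,0,0,1],[0,0,0,0,0,0,1],[0,0,0,0,0,0,1],[0,0,0,0,0,0,1]]]}}

```text
time: 23.62
tool_pos: [0.4733, -0.2566, 0.1305]
eef_rot: [-2.237, -2.2, 0.012]
wrist_force: [0.5, 0.6, -0.2]
gripper_width: 0.0004
```

```bash
python3 look.py s26 side; python3 look.py t26 top; python3 edge.py t26|grep cen
python3 - <<'E'
from h import *
im=load("s26")["image"][:,:,::-1]
cv2.imwrite("pics/s26c.png",cv2.resize(im[150:330,160:420],None,fx=3,fy=3,interpolation=cv2.INTER_CUBIC))
a=load("t0p")["image"] if 0 else load("top0")["image"];b=load("t26")["image"]
for nm,(x0,y0,x1,y1) in dict(cup=(205,155,255,210),socket=(330,165,362,200),driver=(470,260,515,362)).items():
    print(nm,np.abs(a[y0:y1,x0:x1].astype(int)-b[y0:y1,x0:x1]).mean())
E
```

```text
23.625 [ 0.4733 -0.2566  0.1305] tilt z [-0.0085 -0.0026 -1.    ] y yaw -0.95 [ 0.49  0.58 -0.22] 0.0004 [-0.7   0.07  1.9  -0.01  1.18 -0.68]
23.675 [ 0.4733 -0.2566  0.1306] tilt z [-0.0085 -0.0026 -1.    ] y yaw -0.95 [-1.12 -0.35 -0.5 ] 0.0006 [-0.7   0.07  1.9  -0.01  1.18 -0.68]
   pad centroid 324.933 y -33.87 jaw y -78.17 diff 44.3
cup 3.798060606060606
socket 3.3541666666666665
driver 20.38482207697894
```

View pics/s26c.png

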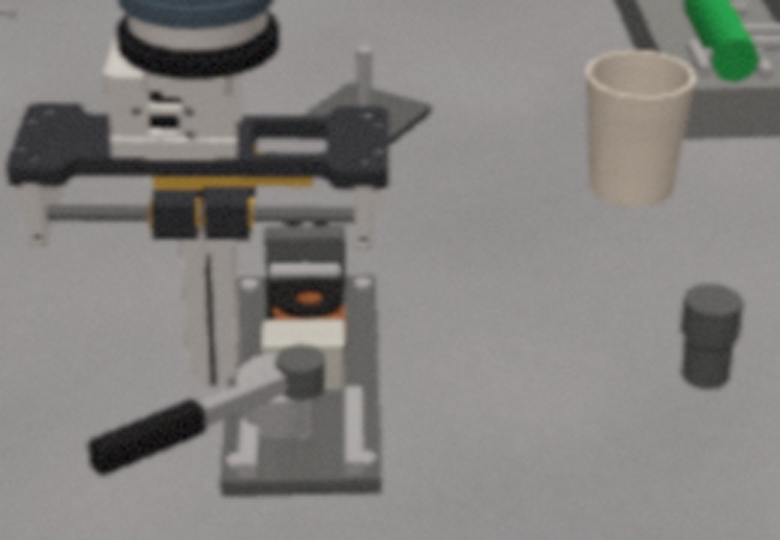

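Run:
```python
from h import *
a=load("side0")["image"].astype(int);b=load("s26")["image"].astype(int)
for f in (a,b):
    m=(f[380:425,150:310,0]-f[380:425,150:310,1])>80; v,u=np.nonzero(m);print(u.mean()+150,v.mean()+380,len(u))
from station import r
print(r.sign_off())
```

```text
201.93491124260356 401.75655114116654 1183
201.86857624262848 401.7565290648694 1187
the job is handed in; nothing more can be done
None
```

I lifted the coil off the spindle, set it upright on the cross and let go. I then pushed the cam lever clockwise with closed fingers until the sprung pad began to give, backed the arm clear and handed the job in at about 23.7 s. The hand-in gives no verdict.

**Placing:** the cross was visible through the coil's bore after release, with the coil centred to about 1 mm. There were open gaps to both the jaw and the pad.

**Clamping:**
- The push at the grip rose from about 6–7 N to 10–11 N.
- The top view shows the pad pushed in by roughly 0.6–0.9 mm, which I take as about 27 N. This is inferred from shifts of a fraction of a pixel and the push force; I had no direct reading of the coil force.
- Jaw and pad stayed put after the fingers withdrew (jaw edge 345.74 px, pad about 324.9 px).
- The coil should sit about 21 mm from the cross towards the pad. The last pictures show it standing upright.

**Bystanders:** the cup and socket look unchanged in the top view. The screwdriver check there disagreed (a large pixel difference, probably the arm covering it). The side view shows its handle within 0.1 px of where it started.

**Snag during the push:** the fingers crept upwards and tilted by up to about 3°, and one nudge did not move the lever. I corrected both.

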